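# Hold the annealing kiln open with its lever

## Task

Hold the little glass kiln open for me: with your fingertips push the yellow bolt knob back along its guide, away from you, until the bolt is well clear of the lid's tongue, then press the red paddle of the lever all the way down and finish while still holding it down, so that the heavy lid stays raised. Let the lever do the lifting: do not touch the lid, and leave the graphite block, the bottle and the spatula where they are.

Things in the scene. Friction and masses are not known exactly. Their poses are not given: they have to be found in the camera images.
- annealer: Fixed base with kiln, lever fulcrum and bolt guide. Origin on the work surface under the lever's pivot (pin 104 mm up, along x). +y: from pivot to kiln; -y: along the long arm to the red paddle. Kiln: x -110 to 110, y 108 to 302 mm, with lid shut 145 mm high. Bolt guide: x 37 to 123, y 71 to 99 mm, 125 mm high. Fulcrum cheeks: x +-27, y +-20 mm, 121 mm high.
- lever (a joint): Lever angle, rad: 0 at rest (spring-held, sloping 0.30 rad up to the paddle), grows as the paddle is pressed down, 0.60 at its hard stop (sloping 0.30 rad the other way). Steel bar 24 mm wide, 12 mm thick; its short end, a brass roller 81 mm beyond the pivot, lies under the lid's tongue. Pressing the paddle takes about 4 to 10 N; let go, it comes up again.
- paddle (a point): Middle of the top of the red paddle (60 mm across the lever, 50 mm along it), 187 mm from the pivot horizontally at rest, 195 mm at the lower stop. About 176 mm above the surface at rest, 58 mm at the lower stop; it moves on an arc about the pivot, shifting less than 15 mm sideways. Its face slopes with the lever (outer end higher at rest). Site axes parallel to the annealer's at rest.
- bolt (a joint): Travel of the bolt, m: 0 fully across the lid's tongue (lid locked; it may start up to 0.010), grows as it is pushed along the annealer's +x, 0.045 at its end stop (fully back). It clears the tongue from 0.029 on. Stiff (about 1.5 N of friction); it stays where it is left.
- bolt_knob (a point): Centre of the top of the yellow upright knob on the bolt, a post 18 mm in diameter; the top is 187 mm above the surface and the post stands free from 125 mm (top of the guide) upwards. At annealer local x = 55 mm plus the bolt's travel, y = 85 mm. Its axes are the annealer's.
- lid (a joint): Opening angle of the heavy lid (about 1.5 to 3 kg), hinged along the kiln's far (+y) edge, rad: 0 shut, about 0.20 when the lever is fully down. It falls shut by its own weight.
- lid_edge (a point): Middle of the top of the lid's free edge, on the lever's side, 137 mm above the surface when shut; the lid's tongue (34 mm wide) sticks out 46 mm below this edge towards the lever.
- graphite: Loose dark graphite cylinder, 60 mm in diameter, 55 mm high, standing beside the lever, on its +x side. Origin at the centre of its underside. Leave it.
- squeeze: Loose black bottle, 44 mm in diameter, 110 mm high, standing also on the +x side of the lever. Origin at the centre of its underside. Leave it.
- paddle_tool: Loose spatula, 200 mm long, lying along the lever on its -x side. Origin at its middle, on the surface; its own x points along it to the blade (65 mm wide). Leave it.

How it is judged (in metres and radians):
On the way, in this order (a step that is already met when the one before it is completed fails the run):
1. the bolt is pushed clear of the tongue while the lid is still shut (value of joint bolt above 0.03 m and value of joint lid below 0.03 rad), for 0.1 s.
2. the lever raises the lid (value of joint lever above 0.5 rad and value of joint lid above 0.16 rad), for 0.2 s.
At the end, for the whole second after the job is handed in: The bolt is back by more than 30 mm, the lever is held down by the fingers (more than 1 N) at more than 0.50 of its 0.60 rad, and the lid is held up at more than 0.16 rad, at rest (all of step 2 and value of joint bolt above 0.03 m and contact force between the fingers and lever above 1 N and velocity of joint lid between -0.05 and 0.05 rad/s); the arm keeps its last pose, push and grip.
It fails at once if the robot touches the lid (contact force between any of the fingers, the arm and lid above 1 N).
It fails at once if a bystander is moved, tipped or lifted (distance of any of graphite, squeeze, paddle_tool from where it was at the start of the episode above 0.015 m or angle between any of squeeze, graphite's own z axis and vertical above 0.4 rad).
It also fails if it takes over 45 s, if anything falls off the work surface, if the arm or the gripper's body presses on something with over 40 N, if the wrist force passes 120 N, or if a joint passes its speed limit or range.

## Robot

A 6-joint arm with a two-finger parallel gripper is mounted at the origin on the work surface. World frame = base frame: x ahead of the robot, y to its left, z up, the work surface at z = 0. Lengths are in mm, angles in rad, forces in N, time in s.
With the tool pointing down it reaches from about 350 to 775 mm from the base axis. Payload 7.3 kg.
Tool frame: the origin (TCP) lies midway between the tips of the shut fingers; the grasp point (between the pads) lies 19 mm behind it; z points along the fingers, y is the line along which they close (so a half turn about z gives the same grasp; the last joint's range is limited). The gripper opens to 92 mm and grips with 3 to 60 N. Pads are 19 mm wide; open, the fingers measure 130 mm over their backs; the gripper's body (75 mm by 190 mm) begins 47 mm behind the grasp point.
Start: joints at [1.014, 0.342, 1.524, -0, 1.275, -0.146], TCP at [209.644, 481.349, 203.641] pointing down, gripper open.
Joint ranges: [-2.53, 2.53], [-0.77, 2.02], [0.04, 2.7], [-1, 4.14], [0.28, 2.66], [-3.11, 3.11]. Speed limits (rad/s): [2.57, 2.57, 3.14, 3.14, 3.14, 3.14].

## Interface

Orientations are given as a unit quaternion [w, x, y, z].
In Python, from rig import ctrl, read_camera, camera_params, job, spot_in gives the robot as it stands.
- The arm moves only by the shell command python3 -m crank 'ROWS' [OPENING] [FORCE]. ROWS is JSON, a list of rows, each an object of numbers: "x", "y", "z": the shift along the world's x, y, z each as a share of 0.6 m, from -1 to 1; "roll": the turn about the world's z as a share of 60 degrees, from -1 to 1. A call has 1 to 10 rows; each row shifts and turns the commanded pose from where the row before left it; what a row does not reach is not made up. A row lasts 1/8 s, in which the tool goes at most 62.5 mm and 10.7 degrees, less where a joint would pass 70% of its speed; a pose out of reach is approached as far as the arm can. A call with a number of a shift or a turn outside -1 to 1 is refused whole. A call with a gripper value outside its range is refused whole. OPENING is the closure, from 0 (fully open) to 1 (shut), set as the call begins (- or left out, the last holds). The fingers move at their own pace and stop on an object; FORCE is the grip in N (left out, the last holds). Time passes only in rows, so rows that do not move let the fingers close. It gives the time, the measured TCP pose, the force, the opening and the grip force at its end, in the units of the state.
- ctrl.get_state(): the state, without advancing time (a new reading comes with each control period).
- read_camera(name): name is "side" or "top"; returns (picture, depth): 400x640x3 uint8, red, green, blue; 400x640 float32, mm along the optical axis (not along the pixel's ray), 0 where there is no reading.
- camera_params(name): a dict with "fx", "fy", "cx", "cy" (pixels), "world_from_camera" (4x4, takes a point from camera to world coordinates). Camera axes: x right, y up, looking along -z (the intrinsics and any distortion apply to the point x, -y, -z); pixel columns grow to the right and rows downward; lengths in mm; the calibration is good to about 2 mm. A picture is of the moment at which its call begins. camera_params takes no time and is no camera call.
- job.sign_off(): hands the job in; it is judged then, once.
Trained networks look in the newest picture that a camera, given by its name, has taken for a name from the list of things; names that differ only in an ending like _2 or _b are one class to them, and where a whole thing is asked for, a point or a joint stands for the part that bears it (a point fixed in the world has none). Each returns a list of dicts, best first, with "score" (0 to 1); they miss things now and then, are a little off and sometimes report something else, mostly with a low value. They report only what shows in the picture. A call takes as long as a camera call.
- spot_in(camera, thing): "box" ([left, top, right, bottom] as shares, 0 to 1, of the picture: columns of its width, rows of its height, round what is visible of it).
The state is a dict: "time": time; "qpos": joint angles; "joint_velocities": joint speeds; "joint_torque": joint torques, N m; "ee_pos": TCP position; "tcp_rot": TCP orientation; "ft_force": force on the tool from outside, world axes, zero at the start; "wrist_torque": the same for the moment, N m; "width": opening from 0.0 (shut) to 1.0 (fully open); "finger_force": force on a finger pad.
Only numpy, scipy, OpenCV 4.12 (cv2) and the standard library are available. Lean on these libraries where they do the work, as an engineer would, in place of code of your own. Each camera call takes 0.05 s, during which the arm holds its last target. There are 200 camera calls.

## Working session

There is one attempt and no reset: what is moved stays moved. The work goes in short steps, Python scripts to look and compute and a shell command to move; the robot and the scene stay as the last step left them, time stands still between calls to the robot, and variables do not carry over. Pictures are saved under pics/ and viewed, at most 10 in all, crops included, and the job is handed in when it is done.

```bash
mkdir -p pics; cat > h.py <<'E'
import numpy as np, cv2
from rig import ctrl, read_camera, camera_params, job, spot_in
def world(cam,depth,u,v,d=None):
    p=camera_params(cam); d=depth[int(v),int(u)] if d is None else d
    c=np.array([(u-p["cx"])/p["fx"]*d, -(v-p["cy"])/p["fy"]*d, -d,1])
    return (p["world_from_camera"]@c)[:3]
E
python3 - <<'E'
from h import *
for c in("top","side"):
    im,d=read_camera(c); cv2.imwrite(f"pics/{c}1.png",im[:,:,::-1]); np.save(f"{c}.npy",d); np.save(f"{c}i.npy",im)
    p=camera_params(c); print(c,{k:v for k,v in p.items() if k!="world_from_camera"}, np.round(p["world_from_camera"],3).tolist())
    for t in("paddle","bolt_knob","lid_edge","graphite","squeeze","paddle_tool","annealer"):
        r=spot_in(c,t)[:2]
        for q in r:
            b=np.array(q["box"])*[640,400,640,400]; u,v=(b[0]+b[2])/2,(b[1]+b[3])/2
            print(t,round(q["score"],2),b.round(),world(c,d,u,v).round())
print(ctrl.get_state())
E
```

```text
top {'fx': 474.4282859098509, 'fy': 474.4282859098509, 'cx': 322.4892389790349, 'cy': 197.5291071857558} [[-0.023, 0.998, -0.058, 511.704], [-1.0, -0.023, 0.009, 125.711], [0.008, 0.058, 0.998, 1311.149], [0.0, 0.0, 0.0, 1.0]]
paddle 0.6 [359. 186. 476. 211.] [ 573. -122.  133.]
bolt_knob 0.48 [346. 165. 354. 199.] [619.  45. 123.]
lid_edge 0.88 [258. 148. 362. 246.] [582. 146. 147.]
graphite 0.86 [376. 153. 396. 175.] [671. -58.  52.]
graphite 0.28 [359. 189. 476. 212.] [ 568. -122.  134.]
squeeze 0.51 [393. 129. 415. 148.] [ 735. -103.   72.]
paddle_tool 0.7 [344. 229. 418. 256.] [460. -45.  -3.]
annealer 0.95 [259. 151. 474. 240.] [585.   1.  95.]
side {'fx': 423.7646109315885, 'fy': 423.7646109315885, 'cx': 320.45134458353573, 'cy': 196.5090473143571} [[0.927, 0.175, -0.332, 280.828], [-0.374, 0.483, -0.791, -593.951], [0.022, 0.858, 0.513, 613.947], [0.0, 0.0, 0.0, 1.0]]
paddle 0.87 [326. 241. 427. 315.] [ 575. -140.  140.]
bolt_knob 0.97 [331. 194. 373. 232.] [630.  64. 132.]
lid_edge 0.83 [257. 168. 382. 243.] [570. 100. 142.]
graphite 0.71 [376. 263. 412. 286.] [669. -58.  51
[... 341 characters left out ...]
': 0.8, 'qpos': array([ 1.01398823e+00,  3.41969330e-01,  1.52410971e+00, -1.67247707e-05,
        1.27541318e+00, -1.45976078e-01]), 'joint_velocities': array([ 0.00022878,  0.00086585, -0.00069762, -0.00138311, -0.00041419,
       -0.00068593]), 'joint_torque': array([-2.09862948e-03, -4.31076944e+01, -2.44477987e+01,  7.16162310e-02,
        4.80293983e-02,  4.31189915e-05]), 'ee_pos': array([209.64978794, 481.33583628, 203.65304427]), 'tcp_rot': array([2.47969450e-05, 2.03972059e-01, 9.78976709e-01, 4.43961261e-05]), 'ft_force': array([ 0.39678129, -0.0834405 , -0.17385004]), 'wrist_torque': array([-0.01987834, -0.01404051, -0.01596562]), 'finger_force': 0.0, 'width': 0.9987779424612385}
```

```bash
python3 - <<'E'
from h import *
for c in("top","side"):
    d=np.load(c+".npy"); im=np.load(c+"i.npy"); hsv=cv2.cvtColor(im,cv2.COLOR_RGB2HSV)
    H,S,V=[hsv[:,:,i].astype(int) for i in range(3)]
    for n,m in(("red",((H<8)|(H>172))&(S>140)&(V>70)),("yel",(H>20)&(H<35)&(S>140)&(V>90))):
        k,l,st,ce=cv2.connectedComponentsWithStats(m.astype(np.uint8))
        for i in range(1,k):
            if st[i,4]<15: continue
            v,u=np.nonzero(l==i); P=np.array([world(c,d,a,b) for a,b in zip(u,v) if d[b,a]>0])
            z=np.percentile(P[:,2],98); T=P[P[:,2]>z-10]
            print(c,n,st[i],"mean",P.mean(0).round(1),"min",P.min(0).round(),"max",P.max(0).round(),"top",T.mean(0).round(1),len(T))
a=cv2.resize(np.load("topi.npy")[110:280,230:500],None,fx=2.9,fy=2.9)
cv2.imwrite("pics/topc.png",a[:,:,::-1])
b=np.load("sidei.npy")[140:380,230:490]; cv2.imwrite("pics/sidec.png",cv2.resize(b,None,fx=2.4,fy=2.4)[:,:,::-1])
E
```

```text
top red [134 140  23  61 173] mean [672.4 592.5  28.4] min [589. 563.  22.] max [755. 621.  35.] top [672.5 592.6  28.6] 165
top red [452 186  22  25 546] mean [ 568.7 -220.9  175.7] min [ 539. -246.  162.] max [ 599. -196.  185.] top [ 568.5 -229.1  178.7] 339
top yel [347 167   7   8  40] mean [640.9  48.4 186.1] min [633.  41. 177.] max [649.  56. 190.] top [641.1  48.4 186.3] 39
side red [26 93 13 25 37] mean [  4.4 622.2 253.9] min [ -0. 618. 218.] max [  9. 627. 282.] top [  2.1 622.9 276.1] 9
side red [269 148  44  15  87] mean [666.5 587.   26.7] min [591. 563.  22.] max [752. 614.  31.] top [666.5 587.   26.7] 85
side red [376 287  53  27 822] mean [ 567.6 -225.1  173.1] min [ 537. -249.   -1.] max [723. -49. 183.] top [ 565.2 -233.3  177.6] 636
side yel [52 97 12 37 56] mean [ 63.6 572.1 240.1] min [ 60. 564. 185.] max [ 67. 582. 281.] top [ 65.1 566.6 277.3] 9
side yel [331 193  36  34 264] mean [629.7  41.8 150.7] min [576.  35. 121.] max [648.  53. 187.] top [638.6  42.  182.8] 53
```

View pics/topc.png

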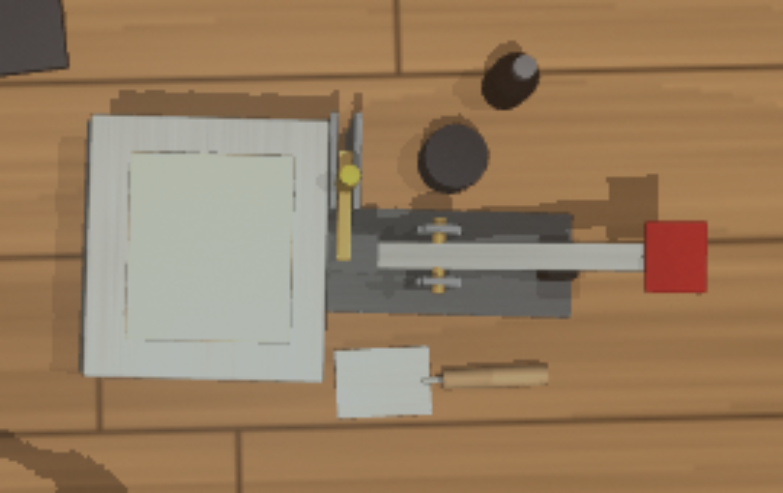

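View pics/sidec.png

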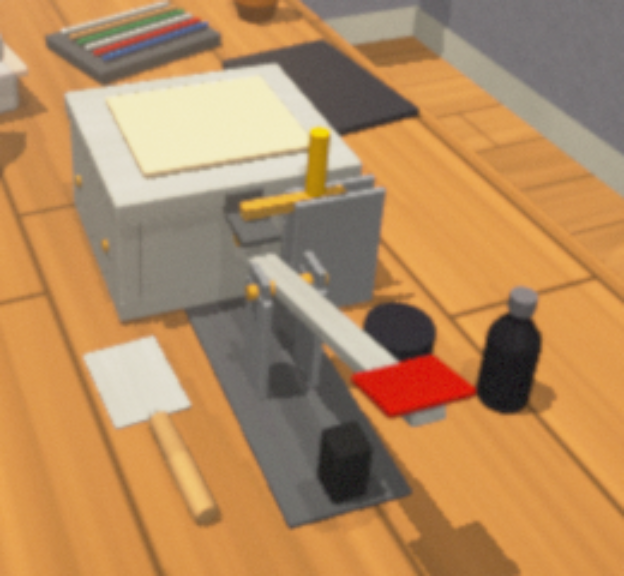

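The crops show the lever running straight toward the robot's right, with the red paddle at top-crop (675,257). The knob is at (349,175), and the graphite and bottle lie on the +x side, clear of the path. The fit gives a yaw of about −2.6°, the pivot at (577,−34), the knob at (641,48) with travel of about 5 mm, and the paddle at (568,−222).

```bash
python3 -m crank '[{"x":0.03,"y":-0.04,"z":0.03,"roll":0.175},{"x":0.065,"y":-0.07,"roll":0.175},{"x":0.065,"y":-0.07},{"x":0.065,"y":-0.07},{"x":0.065,"y":-0.07},{"x":0.065,"y":-0.07},{"x":0.065,"y":-0.07},{"x":0.065,"y":-0.07},{"x":0.065,"y":-0.07},{"x":0.065,"y":-0.07}]' 1 20
python3 -m crank '[{},{}]'
```

```text
schema error: expected keys x, y, z, roll
schema error: expected keys x, y, z, roll
```

```bash
python3 -m crank '[{"x":0.03,"y":-0.04,"z":0.03,"roll":0.175},{"x":0.065,"y":-0.07,"z":0,"roll":0.175},{"x":0.065,"y":-0.07,"z":0,"roll":0},{"x":0.065,"y":-0.07,"z":0,"roll":0},{"x":0.065,"y":-0.07,"z":0,"roll":0},{"x":0.065,"y":-0.07,"z":0,"roll":0},{"x":0.065,"y":-0.07,"z":0,"roll":0},{"x":0.065,"y":-0.07,"z":0,"roll":0},{"x":0.065,"y":-0.07,"z":0,"roll":0},{"x":0.065,"y":-0.07,"z":0,"roll":0}]' 1 20
python3 -m crank '[{"x":0,"y":0,"z":0,"roll":0},{"x":0,"y":0,"z":0,"roll":0}]'
```

```text
time: 2.05
ee_pos: [577.1, 81.1, 221.8]
tcp_rot: [0.0, 0.029, 1.0, 0.0]
ft_force: [0.3, 0.4, 0.7]
width: 0.009
finger_force: 0.0
time: 2.3
ee_pos: [575.4, 82.9, 221.3]
tcp_rot: [-0.001, 0.029, 1.0, 0.0]
ft_force: [-0.2, 0.2, -0.0]
width: 0.005
finger_force: 0.0
```

```bash
python3 -m crank '[{"x":0.045,"y":-0.055,"z":0,"roll":0},{"x":0,"y":0,"z":0,"roll":0},{"x":0,"y":0,"z":-0.05,"roll":0},{"x":0,"y":0,"z":-0.05,"roll":0},{"x":0,"y":0,"z":0,"roll":0}]'
python3 -m crank '[{"x":0.02,"y":-0.001,"z":0,"roll":0},{"x":0.02,"y":-0.001,"z":0,"roll":0},{"x":0.02,"y":-0.001,"z":0,"roll":0},{"x":0.015,"y":-0.001,"z":0,"roll":0},{"x":0.015,"y":0,"z":0,"roll":0},{"x":0,"y":0,"z":0,"roll":0},{"x":0,"y":0,"z":0,"roll":0}]'
python3 - <<'E'
from h import *
for c in("top","side"):
    im,d=read_camera(c); hsv=cv2.cvtColor(im,cv2.COLOR_RGB2HSV)
    m=cv2.inRange(hsv,(20,140,90),(35,255,255)); k,l,st,ce=cv2.connectedComponentsWithStats(m)
    for i in range(1,k):
        if st[i,4]<12: continue
        v,u=np.nonzero(l==i); P=np.array([world(c,d,a,b) for a,b in zip(u,v) if d[b,a]>0]); T=P[P[:,2]>P[:,2].max()-12]
        print(c,st[i],P.mean(0).round(1),T.mean(0).round(1))
    if c=="side": cv2.imwrite("pics/s2.png",cv2.resize(im[140:380,230:490],None,fx=2.4,fy=2.4)[:,:,::-1])
E
```

```text
time: 2.92
ee_pos: [600.5, 51.4, 159.9]
tcp_rot: [-0.003, 0.028, 1.0, 0.0]
ft_force: [-0.8, 0.2, -0.4]
width: 0.006
finger_force: 0.0
time: 3.8
ee_pos: [658.5, 48.0, 164.1]
tcp_rot: [0.003, 0.029, 1.0, 0.0]
ft_force: [2.7, -0.3, 5.4]
width: -0.001
finger_force: 2.5
side [ 64 135   7  24  38] [ 59.7 584.5 147.8] [ 60.8 581.9 173.8]
side [367 193  12  28 216] [662.2  39.1 155.5] [662.7  39.  180.9]
```

View pics/s2.png

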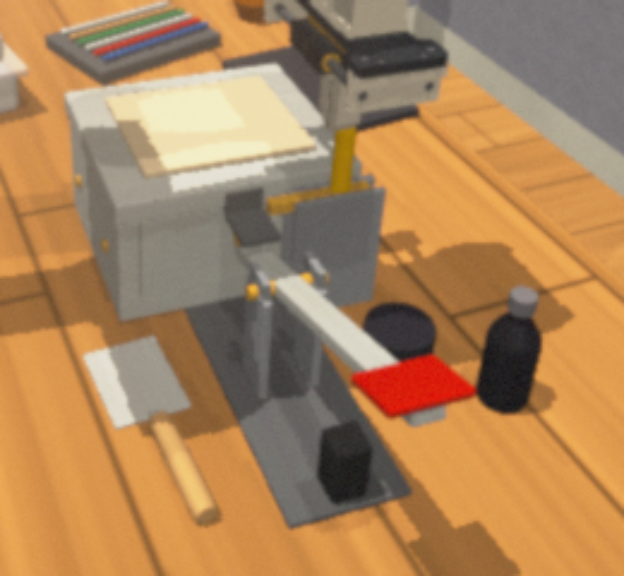

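The side view shows the bolt moved part of the way, with the knob at crop (342,150) and the fingertip seemingly right at its top. The z rise and the 5 N upward force look suspicious, so I'll check the geometry.

```bash
python3 - <<'E'
from h import *
im,d=read_camera("side"); s=ctrl.get_state(); print(s["ee_pos"],s["ft_force"],s["wrist_torque"],s["tcp_rot"])
p=camera_params("side"); W=np.linalg.inv(p["world_from_camera"])
def pr(q):
    c=W@np.r_[q,1]; return p["cx"]-p["fx"]*c[0]/c[2], p["cy"]+p["fy"]*c[1]/c[2], -c[2]
t=s["ee_pos"]
for n,q in(("tcp",t),("tcp front",t+[0,-19,0]),("front+40",t+[0,-19,40]),("knob t5",[641,48,187]),("knob t29",[665,47,187]),("knob45",[681,46,187])):
    print(n,np.round(pr(q),1))
cr=cv2.resize(im[150:250,320:440],None,fx=6,fy=6,interpolation=cv2.INTER_NEAREST)
for q in(t,t+[0,-19,0]):
    u,v,_=pr(q); cv2.circle(cr,(int((u-320)*6),int((v-150)*6)),4,(0,255,0),-1)
cv2.imwrite("pics/s3.png",cr[:,:,::-1])
E
```

```text
[658.39096823  48.01086886 164.07746658] [0.82447407 1.82378679 6.28019452] [ 0.19655965 -0.27010409 -0.00566274] [2.57113791e-03 2.87982327e-02 9.99581893e-01 3.00320234e-04]
tcp [369.2 201.2 864.3]
tcp front [373.7 205.9 849.3]
front+40 [375.4 188.6 828.8]
knob t5 [362.4 193.  846.8]
knob t29 [373.3 191.2 853.9]
knob45 [380.5 190.1 858.5]
```

View pics/s3.png

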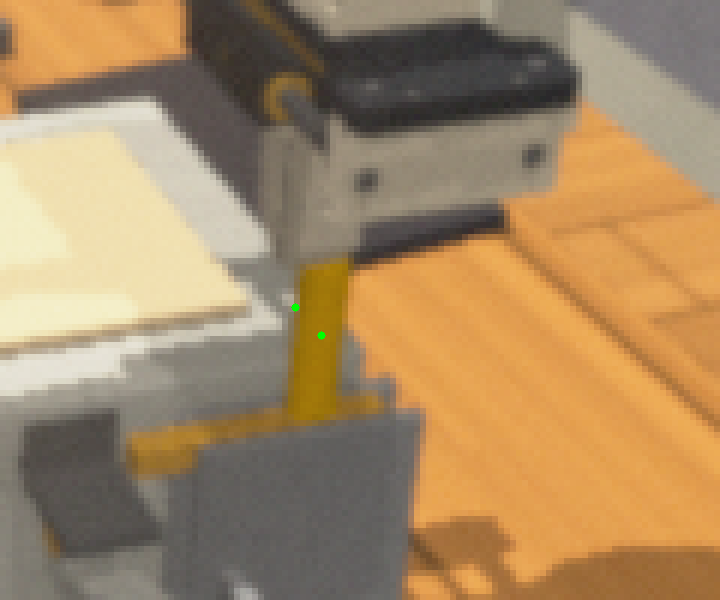

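```bash
python3 -m crank '[{"x":0,"y":0,"z":0,"roll":0},{"x":0,"y":0,"z":0,"roll":0}]'
python3 -m crank '[{"x":-0.03,"y":0,"z":0,"roll":0},{"x":-0.03,"y":0,"z":0,"roll":0},{"x":0,"y":0,"z":0,"roll":0},{"x":0,"y":0,"z":0,"roll":0}]'
python3 - <<'E'
from h import *
im,d=read_camera("side"); print(ctrl.get_state()["qpos"])
cv2.imwrite("pics/s4.png",cv2.resize(im[150:250,320:440],None,fx=6,fy=6,interpolation=cv2.INTER_NEAREST)[:,:,::-1])
E
```

```text
time: 4.2
ee_pos: [658.4, 48.1, 164.1]
tcp_rot: [0.003, 0.029, 1.0, 0.0]
ft_force: [1.8, 1.3, 5.4]
width: 0.006
finger_force: 2.7
time: 4.7
ee_pos: [621.8, 48.0, 163.6]
tcp_rot: [0.001, 0.029, 1.0, 0.0]
ft_force: [-1.2, 1.0, 8.4]
width: 0.002
finger_force: 4.3
[-4.62677084e-02  5.52846154e-01  1.29602619e+00  8.94839175e-04
  1.28997996e+00 -1.55959214e+00]
```

View pics/s4.png

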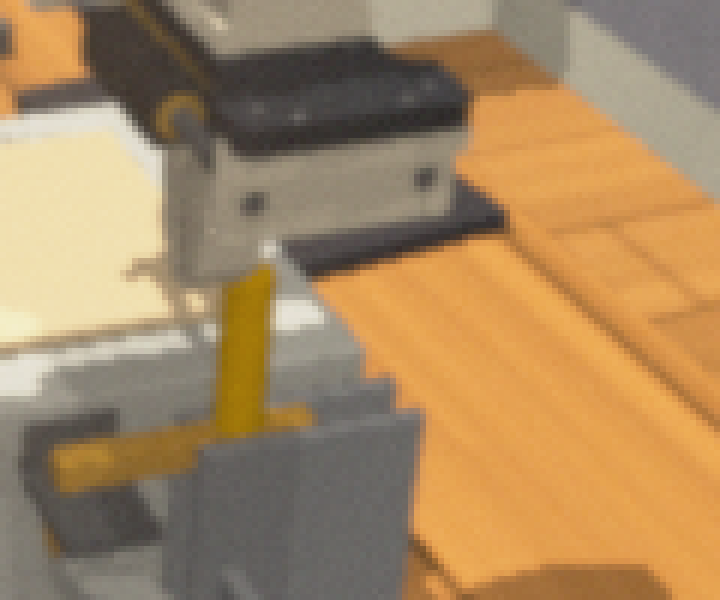

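The knob came back with the tool, at crop (242,350), so some part of the gripper is resting on the knob's top. I'll measure the gripper's lower parts from depth.

```bash
python3 - <<'E'
from h import *
im,d=read_camera("side"); t=ctrl.get_state()["ee_pos"]; print(t)
hsv=cv2.cvtColor(im,cv2.COLOR_RGB2HSV)
for v in range(178,208,2):
    print(v,[tuple((world("side",d,u,v)-t).round().astype(int).tolist()) for u in range(346,396,5)])
E
```

```text
[621.98206052  47.95853642 163.59220995]
178 [(56, 151, -26), (-11, -5, 66), (-42, -82, 111), (-38, -92, 115), (-29, -93, 114), (-20, -94, 112), (-10, -95, 111), (3, -88, 105), (13, -89, 104), (22, -90, 103)]
180 [(53, 145, -28), (-12, -7, 62), (-41, -81, 106), (-37, -91, 110), (-25, -87, 106), (-16, -88, 105), (-7, -89, 104), (3, -89, 102), (14, -87, 99), (22, -91, 99)]
182 [(43, 124, -21), (-11, -6, 57), (-42, -84, 104), (-34, -87, 104), (-24, -86, 102), (-16, -89, 102), (-7, -90, 100), (4, -89, 98), (13, -90, 97), (23, -91, 95)]
184 [(39, 116, -21), (-11, -6, 53), (-43, -86, 101), (-35, -88, 100), (-24, -87, 98), (-15, -87, 96), (-6, -89, 96), (4, -89, 94), (12, -92, 94), (25, -89, 90)]
186 [(36, 108, -21), (-11, -7, 49), (-42, -84, 96), (-34, -87, 96), (-24, -87, 94), (-16, -90, 94), (-6, -89, 92), (5, -88, 89), (14, -90, 89), (263, 271, -151)]
188 [(31, 99, -21), (-11, -7, 44), (-42, -85, 93), (-33, -87, 92), (-24, -88, 91), (-14, -88, 89), (-5, -89, 88), (232, 274, -154), (246, 269, -154), (260, 265, -154)]
190 [(27, 90, -20), (-11, -7, 40), (-41, -84, 88), (-34, -88, 88), (186
[... 729 characters left out ...]
5, 241, -165), (229, 236, -166), (243, 232, -166)]
200 [(10, 52, -21), (19, 48, -20), (29, 43, -20), (13, -8, 13), (57, 49, -29), (68, 47, -30), (197, 237, -166), (210, 231, -165), (223, 226, -165), (238, 224, -167)]
202 [(6, 44, -20), (17, 42, -22), (30, 44, -26), (12, -9, 9), (53, 42, -29), (63, 38, -29), (190, 223, -163), (203, 219, -164), (217, 215, -164), (232, 213, -166)]
204 [(5, 41, -24), (18, 44, -28), (29, 42, -29), (13, -9, 4), (49, 34, -29), (58, 28, -27), (69, 26, -28), (200, 213, -166), (213, 208, -166), (226, 204, -166)]
206 [(5, 42, -29), (15, 38, -29), (9, 3, -7), (14, -8, -2), (46, 28, -30), (56, 24, -29), (66, 20, -29), (194, 202, -165), (207, 198, -165), (221, 195, -166)]
```

The fingers have a shoulder about 25 mm above the tip, roughly ±11 mm in x, and it rode on top of the knob. I'll go lower so the shoulder's side does the pushing.

```bash
python3 -m crank '[{"x":0,"y":0,"z":0.05,"roll":0},{"x":-0.05,"y":0,"z":0,"roll":0},{"x":0,"y":0,"z":0,"roll":0},{"x":0,"y":0,"z":-0.04,"roll":0},{"x":0,"y":0,"z":-0.04,"roll":0},{"x":0,"y":0,"z":0,"roll":0}]'
python3 - <<'E'
from h import *
im,d=read_camera("side"); t=ctrl.get_state()["ee_pos"]
m=cv2.inRange(cv2.cvtColor(im,cv2.COLOR_RGB2HSV),(20,140,90),(35,255,255)); m[:,:320]=0
v,u=np.nonzero(m); P=np.array([world("side",d,a,b) for a,b in zip(u,v)]); T=P[P[:,2]>160]; print(t,T.mean(0),T.min(0),T.max(0))
cv2.imwrite("pics/s5.png",cv2.resize(im[150:250,320:440],None,fx=6,fy=6,interpolation=cv2.INTER_NEAREST)[:,:,::-1])
E
```

```text
time: 5.55
ee_pos: [590.3, 47.3, 141.5]
tcp_rot: [-0.002, 0.029, 1.0, 0.0]
ft_force: [0.3, 0.4, 0.3]
width: 0.004
finger_force: 0.0
[591.19469426  47.22893332 143.0432407 ] [631.5684441   38.29871988 169.48110696] [565.44531151  13.89196009 160.06852808] [642.68854514  45.3123242  248.13251781]
```

View pics/s5.png

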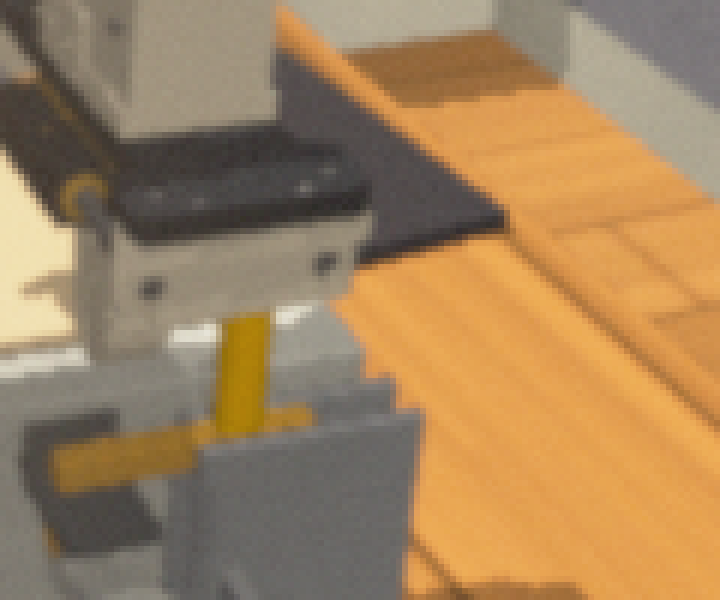

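The tool now sits beside the knob, which is at crop (245,380), and no force reads. I'll push.

```bash
python3 -m crank '[{"x":0.025,"y":-0.001,"z":0,"roll":0},{"x":0.02,"y":-0.001,"z":0,"roll":0},{"x":0.02,"y":-0.001,"z":0,"roll":0},{"x":0.02,"y":-0.001,"z":0,"roll":0},{"x":0.02,"y":-0.001,"z":0,"roll":0},{"x":0,"y":0,"z":0,"roll":0},{"x":0,"y":0,"z":0,"roll":0}]'
cat > k.py <<'E'
from h import *
im,d=read_camera("side"); s=ctrl.get_state(); print(s["ee_pos"],s["ft_force"])
m=cv2.inRange(cv2.cvtColor(im,cv2.COLOR_RGB2HSV),(20,140,90),(35,255,255)); m[:,:320]=0
v,u=np.nonzero(m); P=np.array([world("side",d,a,b) for a,b in zip(u,v)]); T=P[(P[:,2]>145)&(P[:,2]<190)]; print(np.median(T,0),len(T),T[:,0].min(),T[:,0].max())
cv2.imwrite("pics/last.png",cv2.resize(im[140:380,230:490],None,fx=2.4,fy=2.4)[:,:,::-1])
E
python3 k.py
```

```text
time: 6.48
ee_pos: [654.1, 44.3, 144.2]
tcp_rot: [0.0, 0.029, 1.0, 0.0]
ft_force: [0.7, 0.3, 0.2]
width: 0.005
finger_force: 0.0
[653.88515779  44.29562214 144.13140943] [ 0.59984679  0.53413608 -0.46411272]
[672.70935269  37.09708374 158.51955148] 83 663.6894615021508 680.9634613707885
```

```bash
python3 -m crank '[{"x":0.008,"y":0,"z":0,"roll":0},{"x":0,"y":0,"z":0,"roll":0}]'
python3 -m crank '[{"x":-0.03,"y":0,"z":0,"roll":0},{"x":0,"y":0,"z":0.05,"roll":0},{"x":0,"y":0,"z":0.1,"roll":0},{"x":0,"y":0,"z":0,"roll":0},{"x":-0.025,"y":-0.09,"z":0,"roll":0},{"x":-0.025,"y":-0.09,"z":0,"roll":0},{"x":-0.025,"y":-0.09,"z":0,"roll":0},{"x":-0.025,"y":-0.09,"z":0,"roll":0},{"x":-0.025,"y":-0.08,"z":0,"roll":0},{"x":0,"y":0,"z":0,"roll":0}]'
python3 k.py
```

```text
time: 6.78
ee_pos: [658.9, 44.3, 143.8]
tcp_rot: [0.0, 0.029, 1.0, 0.0]
ft_force: [0.8, 0.3, -0.1]
width: 0.006
finger_force: 0.0
time: 8.02
ee_pos: [564.3, -223.1, 232.6]
tcp_rot: [-0.001, 0.032, 1.0, -0.0]
ft_force: [0.4, 0.4, -0.1]
width: 0.006
finger_force: 0.0
[ 564.94672435 -221.07312475  232.76282531] [-0.30497195  0.62779361 -0.28990221]
[671.86174132  40.0337972  158.82519067] 60 669.341530454296 687.1097067575702
```

View pics/last.png

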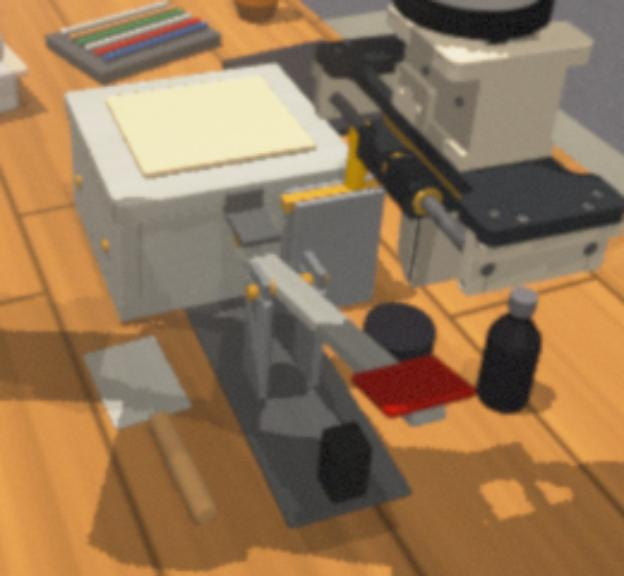

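The bolt is back with its tip clear of the tongue (bolt bar left end at crop (285,200)), and the tool is above the paddle. Next I press.

```bash
python3 -m crank '[{"x":0.006,"y":-0.003,"z":-0.05,"roll":0},{"x":0,"y":0,"z":-0.035,"roll":0},{"x":0,"y":0,"z":-0.03,"roll":0},{"x":0,"y":0,"z":-0.03,"roll":0},{"x":0,"y":0,"z":0,"roll":0}]'
```

```text
time: 8.7
ee_pos: [569.5, -219.4, 145.9]
tcp_rot: [-0.001, 0.028, 1.0, 0.001]
ft_force: [0.6, 5.3, 4.1]
width: 0.006
finger_force: 2.4
```

```bash
python3 -m crank '[{"x":0,"y":-0.005,"z":-0.03,"roll":0},{"x":0,"y":-0.003,"z":-0.03,"roll":0},{"x":0,"y":0,"z":-0.03,"roll":0},{"x":0,"y":0,"z":-0.03,"roll":0},{"x":0,"y":0,"z":0,"roll":0}]'
```

```text
time: 9.32
ee_pos: [569.9, -226.8, 75.2]
tcp_rot: [0.001, 0.029, 1.0, -0.001]
ft_force: [-1.4, -3.6, 4.4]
width: 0.006
finger_force: 2.3
```

```bash
python3 -m crank '[{"x":0,"y":0,"z":-0.02,"roll":0},{"x":0,"y":0,"z":-0.012,"roll":0},{"x":0,"y":0,"z":-0.004,"roll":0},{"x":0,"y":0,"z":0,"roll":0},{"x":0,"y":0,"z":0,"roll":0}]'
python3 k.py
```

```text
time: 9.95
ee_pos: [570.2, -225.2, 54.7]
tcp_rot: [0.001, 0.029, 1.0, 0.0]
ft_force: [-0.1, 1.3, 5.5]
width: 0.002
finger_force: 2.6
[ 570.16065481 -225.19205942   54.74198026] [-0.8331013   1.14580875  5.33196758]
[673.97423873  37.33284241 166.23074939] 185 533.5372269189168 686.4027459964543
```

View pics/last.png

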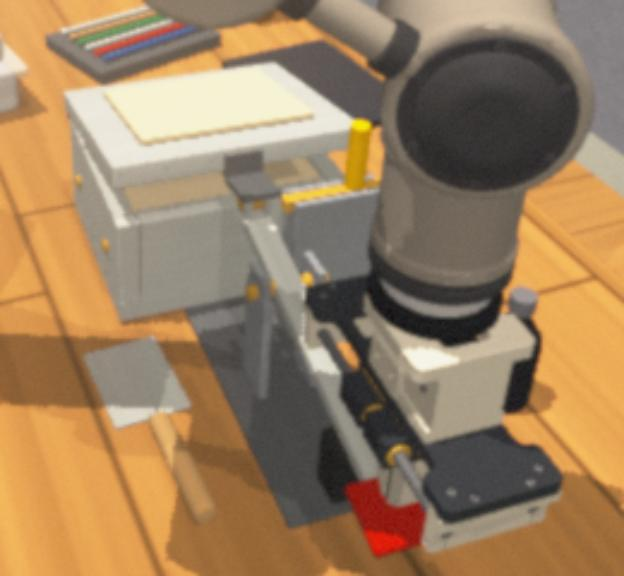

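The lid is raised (gap at crop (180,190)), the knob is back, and the bystanders are in place. One more small press will confirm the hard stop.

```bash
python3 -m crank '[{"x":0,"y":0,"z":-0.005,"roll":0},{"x":0,"y":0,"z":0,"roll":0},{"x":0,"y":0,"z":0,"roll":0},{"x":0,"y":0,"z":0,"roll":0},{"x":0,"y":0,"z":0,"roll":0},{"x":0,"y":0,"z":0,"roll":0}]'
```

```text
time: 10.75
ee_pos: [570.2, -224.8, 51.9]
tcp_rot: [0.001, 0.029, 1.0, 0.001]
ft_force: [-1.0, 3.3, 6.4]
width: 0.003
finger_force: 2.9
```

```bash
python3 -m crank '[{"x":0,"y":0,"z":-0.006,"roll":0},{"x":0,"y":0,"z":0,"roll":0},{"x":0,"y":0,"z":0,"roll":0},{"x":0,"y":0,"z":0,"roll":0}]'
python3 - <<'E'
from h import *
im,d=read_camera("side"); hsv=cv2.cvtColor(im,cv2.COLOR_RGB2HSV)
m=((hsv[:,:,0]<8)|(hsv[:,:,0]>172))&(hsv[:,:,1]>140)&(hsv[:,:,2]>70); m[:300]=0
v,u=np.nonzero(m); P=np.array([world("side",d,a,b) for a,b in zip(u,v)])
P=P[P[:,2]>25]; A=np.c_[P[:,:2]-[568,-229],np.ones(len(P))]; print(np.linalg.lstsq(A,P[:,2],rcond=None)[0],len(P),P.min(0),P.max(0))
i2=im[140:300,230:400]
for u,v in((310,212),(330,216),(290,212),(285,219)):print(world("side",d,u,v))
E
```

```text
time: 11.25
ee_pos: [570.3, -224.7, 48.2]
tcp_rot: [0.001, 0.029, 1.0, 0.001]
ft_force: [-0.4, 3.2, 6.5]
width: 0.004
finger_force: 2.7
[3.90082434e-02 2.60400000e-01 6.83149695e+01] 636 [ 536.17433445 -256.52824967   55.10452337] [ 579.89237295 -207.82175508   74.44352903]
[599.25186051 229.18963201  40.44094419]
[569.90622226  43.47949843 150.94552689]
[496.96225722  73.86117593 158.05405076]
[504.43316971 132.62756493 102.55595804]
```

The paddle's surface is at 68 mm and its slope is 0.26, so the lever is at about 0.55. The real fingertips end about 21 mm above the reported TCP. That also explains the knob riding, so the stop is still about 10 mm further down.

```bash
python3 -m crank '[{"x":0,"y":0,"z":-0.007,"roll":0},{"x":0,"y":0,"z":-0.007,"roll":0},{"x":0,"y":0,"z":0,"roll":0},{"x":0,"y":0,"z":0,"roll":0}]'
python3 -m crank '[{"x":0,"y":0,"z":-0.005,"roll":0},{"x":0,"y":0,"z":0,"roll":0},{"x":0,"y":0,"z":0,"roll":0}]'
```

```text
time: 11.8
ee_pos: [570.5, -224.9, 39.8]
tcp_rot: [0.001, 0.029, 1.0, 0.0]
ft_force: [0.4, 2.9, 6.5]
width: 0.007
finger_force: 2.4
time: 12.18
ee_pos: [570.6, -224.9, 37.3]
tcp_rot: [0.001, 0.029, 1.0, 0.0]
ft_force: [0.3, 3.1, 8.1]
width: 0.006
finger_force: 3.6
```

Force is rising at the expected stop height. One more small press for margin, then a check and hand-in.

```bash
python3 -m crank '[{"x":0,"y":0,"z":-0.004,"roll":0},{"x":0,"y":0,"z":0,"roll":0},{"x":0,"y":0,"z":0,"roll":0},{"x":0,"y":0,"z":0,"roll":0},{"x":0,"y":0,"z":0,"roll":0}]'
python3 k.py
python3 - <<'E'
from h import *
im,d=read_camera("side"); hsv=cv2.cvtColor(im,cv2.COLOR_RGB2HSV)
m=((hsv[:,:,0]<8)|(hsv[:,:,0]>172))&(hsv[:,:,1]>140)&(hsv[:,:,2]>70); m[:300]=0
v,u=np.nonzero(m); P=np.array([world("side",d,a,b) for a,b in zip(u,v)])
P=P[P[:,2]>25]; A=np.c_[P[:,:2]-[568,-229],np.ones(len(P))]; print(np.linalg.lstsq(A,P[:,2],rcond=None)[0],len(P))
for t in("graphite","squeeze","paddle_tool"):
    for q in spot_in("side",t)[:1]: print(t,q["score"],np.round(np.array(q["box"])*[640,400,640,400]))
E
```

```text
time: 12.8
ee_pos: [570.8, -224.7, 36.3]
tcp_rot: [0.002, 0.029, 1.0, 0.0]
ft_force: [-2.5, 5.7, 17.3]
width: 0.005
finger_force: 7.9
[ 570.77180306 -224.70393718   36.32467478] [-2.81552297  6.16475616 17.10653315]
[675.05567093  38.03030462 168.93093599] 169 537.0121568754892 686.0658766105046
[-0.86495049 -0.44156434 39.2776307 ] 626
squeeze 0.94 [436. 258. 454. 312.]
paddle_tool 0.73 [268. 282. 323. 358.]
```

View pics/last.png

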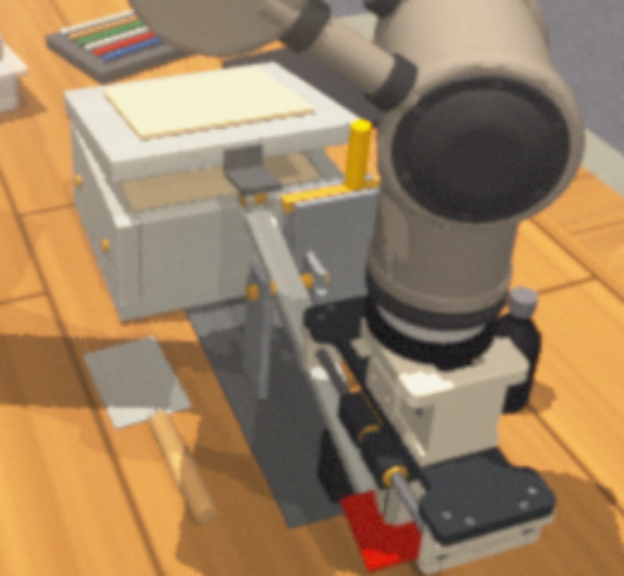

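The lid is up at the hard stop (press force jumped from 8 to 17 N), the knob is back at crop (358,155), and the spatula and bottle haven't moved. Handing in.

```bash
python3 -c "
from rig import job
print(job.sign_off())"
```

```text
the job is handed in; nothing more can be done
None
```

Handed in at about 13 s, with no verdict returned: the bolt is pushed back about 42 mm, and the fingers hold the paddle on its lower stop at about 17 N, keeping the lid raised. The bottle and spatula are in place; the arm hid the graphite block in the last view, so I couldn't recheck it.

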